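# Overrun and hold check of a freewheel on its test rig

## Robot

A 6-joint arm with a two-finger parallel gripper is mounted at the origin on a cart in front of the work surface, level with it; the furniture and walls round the work are solid. World frame = base frame: x ahead of the robot, y to its left, z up, the work surface at z = 0. Lengths are in m, angles in rad, forces in N, time in s.
With the tool pointing down it reaches from about 0.375 to 0.75 m from the base axis. Payload 9 kg.
Tool frame: the origin (TCP) lies on the centre line of the jaws, within the pads' length; the fingertips stand 17 mm ahead of it and the grasp point (between the pads) lies 2 mm behind it; z points along the fingers, y is the direction in which the jaws open and shut (so a half turn about z gives the same grasp; the last joint's range is limited). The gripper opens to 85 mm and grips with 20 to 120 N. Pads are 22 mm wide; open, the fingers measure 114 mm over their backs; the gripper's body (76 mm by 85 mm) begins 54 mm behind the grasp point. The pads swing forward as they close: fully open they stand 13 mm farther back than shut.
Start: joints at [-1.533, 0.104, 0.097, 1.564, 0, 1.353], TCP at [0.152, -0.581, 0.248] pointing down, gripper open.
Joint ranges: [-2.99, 2.99], [-0.84, 1.86], [-1.1, 1.16], [-1.84, 2.11], [-1.51, 1.56], [-3.14, 3.14]. Speed limits (rad/s): [2.22, 2.22, 2.57, 3.14, 3.14, 3.14].

## Interface

Orientations are given as [roll, pitch, yaw] about the fixed x, y, z axes, in that order (R = Rz(yaw) Ry(pitch) Rx(roll)).
In Python, from plant import get_state, snapshot, calibration, hand_in gives the robot as it stands.
- The arm moves only by the tool step_arm, never from a script. Its argument "series" is a list of rows, each a list of 4 numbers: the shift along the tool's x, y, z in cm, then the turn about the tool's z in degrees. A call has 1 to 20 rows; each row is the pose to reach, as a shift and turn from the pose commanded when the call began, along the tool's axes at that moment; what a row does not reach only later rows make up. A row lasts 1/12 s, in which the tool goes at most 41.7 mm and 7.16 degrees, less where a joint would pass 70% of its speed; a pose out of reach is approached as far as the arm can. A call with a gripper value outside its range is refused whole. "jaw" is the closure, from 0 (fully open) to 1 (shut), set as the call begins (left out, the last holds). The fingers move at their own pace and stop on an object; "force" is the grip in N (left out, the last holds). Time passes only in rows, so rows that repeat a pose let the fingers close. It gives the time, the measured TCP pose, the force and the opening at its end, in the units of the state.
- get_state(): the state, without advancing time (a new reading comes with each control period).
- snapshot(name): name is "scene" or "top" or "wrist"; returns the picture (480x640x3 uint8, red, green, blue); there is no depth.
- calibration(name): a dict with "fx", "fy", "cx", "cy" (pixels), "extrinsics" (4x4, takes a point from camera to world coordinates). Camera axes: x right, y up, looking along -z (the intrinsics and any distortion apply to the point x, -y, -z); pixel columns grow to the right and rows downward; lengths in m; the calibration is good to about 2 mm. A picture is of the moment at which its call begins: read the wrist's pose just before it. calibration takes no time and is no camera call; for the wrist camera it gives the pose at the moment of the call.
- hand_in(): hands the job in, once; it reports no verdict.
The state is a dict: "time": time; "joint_pos": joint angles; "joint_vel": joint speeds; "joint_efforts": joint torques, N m; "tool_pos": TCP position; "tool_rot": TCP orientation; "contact_force": force on the tool from outside, world axes, zero at the start; "ft_torque": the same for the moment, N m; "finger_gap": finger opening in m.
Only numpy, scipy, OpenCV 4.12 (cv2) and the standard library are available. Lean on these libraries where they do the work, as an engineer would, in place of code of your own. Each camera call takes 0.05 s, during which the arm holds its last target.

## Task

Check the freewheel on the small test rig. First anchor its outer ring: lift the free end of the slotted steel strap, swing it round its loose bolt and let the slot drop fully over the upright stud of the pull gauge. Then take the crank by its knob and wind it about a third of a turn anticlockwise (seen from above), where it must run loose, and then clockwise until it grips and pulls the gauge so far that the black maximum pointer stands between the two steel limit tabs, never past the far one; keeping hold of the knob, ease the crank back until the gauge is at zero, and only then let go, with the strap still on its stud; do not disturb the vial, hexagon key and washer lying by the rig.

Things in the scene. Friction and masses are not known exactly. Their poses are not given: they have to be found in the camera images.
- rig: test rig fixed to the desk, grey bed 12 mm thick; origin on the desk top, x away from the robot, y left. Freewheel axis at x 0, y +85 mm (round unit 98 mm across, top 41 mm). Pull gauge housing at x -62, y -205 to -98 mm, 44 wide, top 42 mm. Round it: letter trays 0.35 m high (world y below -0.4, x above 0.35), laptop (x above 0.71), comparator stand 0.29 m high (near x 0.66, y 0.43)
- crank_axis (a point): point on the freewheel's vertical axis at the crank arm's height (58 mm above the desk)
- knob: black plastic knob upright on the crank's end, 25 mm across, 50 mm tall, spins freely on its pin, so the gripper need not turn with it; origin at its centre, 91 mm above the desk, 90 mm out from the axis. 3 mm below the knob lies the steel crank arm (top at 63 mm)
- crank (a joint): crank angle in rad, grows anticlockwise seen from above; at 0 the crank points 40 degrees to the left of the rig's x axis. Anticlockwise it runs loose (clicking, 0.05 to 0.1 N m); clockwise it idles for at most 20 degrees (18 teeth), then grips and takes the outer ring along, stiff only with the strap anchored; 6 to 12 N at the knob in the band
- ring (a joint): angle of the freewheel's outer ring, rad, anticlockwise positive, near 0 at the start; it turns with slight friction (0.12 N m) while it is not anchored
- bolt (a point): loose shoulder bolt on the lug of the outer ring, on the strap's pivot axis, at the strap's mid thickness (33 mm above the desk), 62 mm from the freewheel's axis; its hexagon head reaches 47 mm
- swing (a joint): swing of the strap about the bolt relative to the ring, rad: 0 when the strap points along the rig's -y (to the right) with the ring at 0, where its slot lies over the stud; grows clockwise seen from above, as the strap swings out towards the robot. At the start 0.45 to 0.8
- strap (a joint): lift of the strap about the bolt, rad: 0 lying level (its bottom 30 mm above the desk), grows as the free end is raised, up to 0.45; it falls back by its weight (about 0.13 kg)
- strap_grip (a point): good place to grip the strap across: 85 mm from the bolt along it, mid thickness. Strap: steel, 6 mm thick, 24 mm wide here, its x axis along the strap from the bolt to the slot, z up; nothing stands within 30 mm beside or 15 mm below it
- slot (a point): centre of the strap's slot, 130 mm from the bolt, mid thickness; same axes as strap_grip. The slot is 13 mm wide and 20 mm long along the strap; the end there is 30 mm wide
- stud_top (a point): top of the round steel stud of the pull gauge's carriage, 10 mm thick with a domed end, 42 mm above the desk; the strap's bottom must be lifted above it (free end up by 15 mm or more) before it can drop over. Moves with the gauge, along the rig's +y (to the left)
- gauge (a joint): pull of the gauge: travel of the stud, m, 0 unloaded up to 0.032; a spring of 700 N/m with 1.4 N at zero pulls it back to 0. Reached through the ring: about 62 mm of gauge travel per radian of crank once the strap is taut
- pointer (a joint): black maximum pointer on the white scale of the gauge housing: m from zero, 0 at the start; the gauge pushes it to the left along the rig's +y and it stays at the farthest pull. The limit tabs stand at 0.010 and 0.023
- tab_low (a point): top of the first steel limit tab (2.4 mm thick) on the near edge of the gauge's scale, pointer reading 0.010
- tab_high (a point): top of the second limit tab, pointer reading 0.023
- parts_vial: bystander: clear vial of pins with a red cap, 30 mm across, 44 mm tall, standing behind the gauge housing; origin under its centre
- hex_key: bystander: hexagon key with a sleeve, 89 mm long, lying in front of the gauge housing; origin under its centre
- washer: bystander: thick washer 34 mm across lying behind the gauge; origin under its centre

How it is judged:
By the outcome, as a careful person would: the job done as asked, in the order asked, and still so for the second after the job is handed in, with the robot touching nothing.
It also fails if it takes over 64 s, if anything falls off the work surface, if the arm or the gripper's body presses on something with over 40 N, if the wrist force passes 120 N, or if a joint passes its speed limit or range.

## Working session

There is one attempt and no reset: what is moved stays moved. The work goes in short steps, Python scripts to look and compute and a tool call to move; the robot and the scene stay as the last step left them, time stands still between calls to the robot, and variables do not carry over. Pictures are saved under pics/ and viewed, and the job is handed in when it is done.

Besides the shell and the picture viewer there is one more tool, called in YAML: its name, and indented under it one key for each argument. step_arm: Moves the arm, as the interface text tells. Its arguments: {"type":"object","properties":{"series":{"type":"array","items":{"type":"array","items":{"type":"number"}}},"jaw":{"type":"number"},"force":{"type":"number"}},"required":["series"]}

```bash
mkdir -p pics; ls
cat > h.py <<'E'
import numpy as np, cv2, os
from plant import get_state, snapshot, calibration, hand_in
def snap(n,f):
    c=calibration(n); im=snapshot(n); cv2.imwrite('pics/'+f+'.png',cv2.cvtColor(im,cv2.COLOR_RGB2BGR)); np.savez('pics/'+f+'.npz',E=c['extrinsics'],K=np.array([c['fx'],c['fy'],c['cx'],c['cy']])); return c,im
def load(f):
    d=np.load('pics/'+f+'.npz'); return d['E'],d['K']
def ray(f,u,v,z):
    E,K=load(f); d=np.array([(u-K[2])/K[0],-(v-K[3])/K[1],-1]); d=E[:3,:3]@d; o=E[:3,3]; return o+d*(z-o[2])/d[2]
def proj(f,p):
    E,K=load(f); q=E[:3,:3].T@(np.array(p)-E[:3,3]); return K[2]+K[0]*q[0]/-q[2], K[3]+K[1]*q[1]/q[2]
E
python3 - <<'E'
from h import *
s=get_state(); print({k:np.round(v,3) for k,v in s.items()})
for n in ['scene','top']:
    c,_=snap(n,n+'0'); print(n,{k:(np.round(v,3).tolist()) for k,v in c.items()})
E
```

```text
pics
{'time': np.float64(0.0), 'joint_pos': array([-1.533,  0.105,  0.096,  1.564,  0.   ,  1.353]), 'joint_vel': array([-0.   , -0.001,  0.001,  0.001,  0.001, -0.002]), 'joint_efforts': array([ 1.0000e-03, -5.5694e+01,  5.0364e+01,  1.7000e-02, -0.0000e+00,
        0.0000e+00]), 'tool_pos': array([ 0.152, -0.58 ,  0.248]), 'tool_rot': array([-3.14 , -0.   ,  0.256]), 'contact_force': array([-0.094, -0.143, -0.208]), 'ft_torque': array([0.015, 0.034, 0.013]), 'finger_gap': np.float64(0.085)}
scene {'fx': 437.046, 'fy': 437.046, 'cx': 317.533, 'cy': 234.52, 'extrinsics': [[-0.87, 0.254, -0.423, 0.18], [-0.493, -0.427, 0.758, 0.678], [0.012, 0.868, 0.496, 0.527], [0.0, 0.0, 0.0, 1.0]]}
top {'fx': 586.812, 'fy': 586.812, 'cx': 318.96, 'cy': 239.027, 'extrinsics': [[0.029, 0.992, -0.125, 0.439], [-1.0, 0.03, 0.004, 0.03], [0.007, 0.125, 0.992, 0.973], [0.0, 0.0, 0.0, 1.0]]}
```

View pics/top0.png

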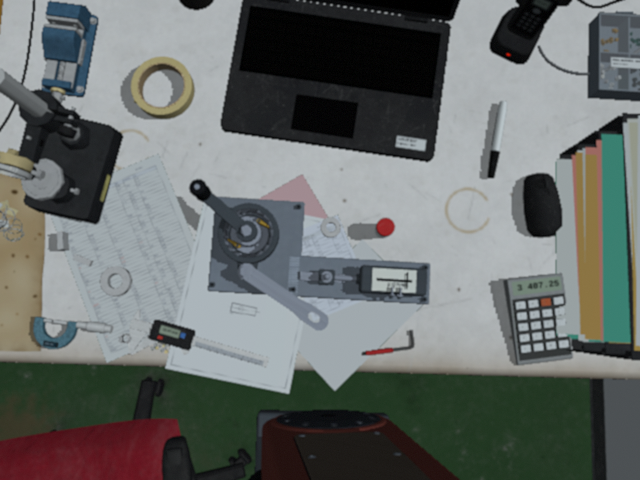

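View pics/scene0.png

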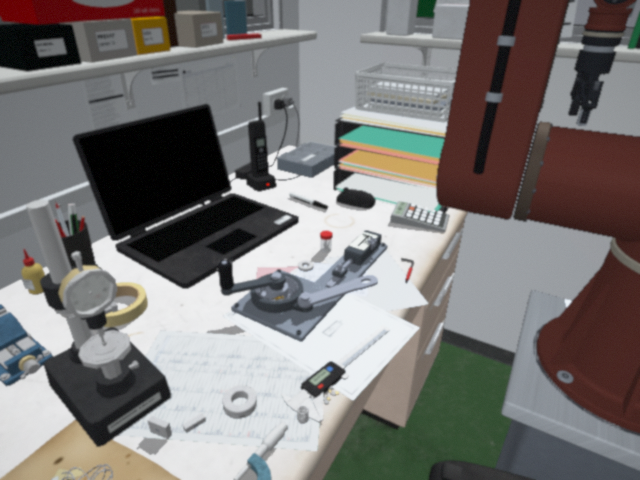

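Run:
```python
import cv2
im=cv2.imread('pics/top0.png')[165:345,180:450]
cv2.imwrite('pics/top0z.png',cv2.resize(im,None,fx=2.95,fy=2.95,interpolation=cv2.INTER_CUBIC))
```

```text
(no output)
```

View pics/top0z.png

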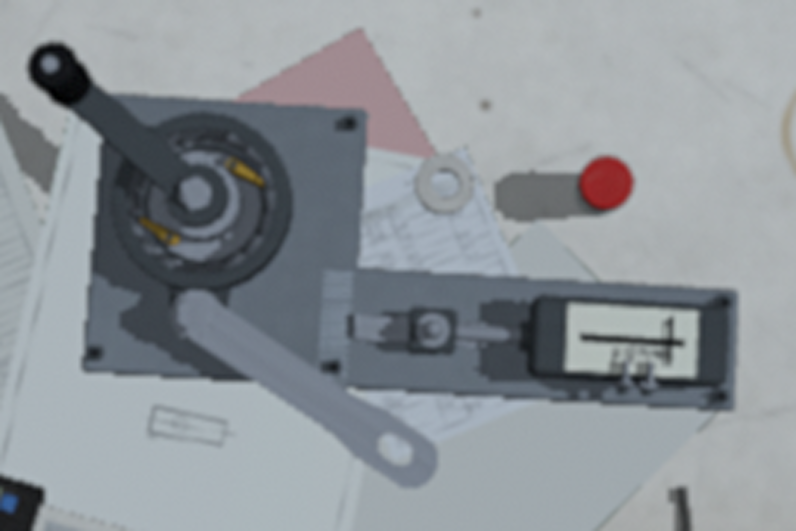

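```bash
cat >> h.py <<'E'
def fit(P,Q):
    P=np.array(P)[:,:2];Q=np.array(Q)[:,:2]
    a=P-P.mean(0);b=Q-Q.mean(0)
    th=np.arctan2((a[:,0]*b[:,1]-a[:,1]*b[:,0]).sum(),(a*b).sum())
    R=np.array([[np.cos(th),-np.sin(th)],[np.sin(th),np.cos(th)]])
    t=Q.mean(0)-R@P.mean(0); return th,t,Q-(P@R.T+t)
E
python3 - <<'E'
from h import *
Z=lambda u,v,z: ray('top0',180+u/2.95,165+v/2.95,z)
ax=Z(198,193,.066); stud=Z(433,328,.042); slot=Z(397,450,.033); knob=Z(50,63,.116); sb=Z(200,310,.036)
for n,p in dict(ax=ax,stud=stud,slot=slot,knob=knob,bolt=sb).items(): print(n,p.round(4))
print('knob-ax',np.linalg.norm((knob-ax)[:2]),'slot-bolt',np.linalg.norm((slot-sb)[:2]),'ax-bolt',np.linalg.norm((sb-ax)[:2]), 'ax-stud',np.linalg.norm((stud-ax)[:2]),np.hypot(62,130))
th,t,r=fit([[0,.085],[-.062,-.045],[-.062,.085]],[ax,stud,sb]); print(np.degrees(th),t,r.round(4))
k=(knob-ax)[:2]; print('knob ang rel rig',np.degrees(np.arctan2(k[1],k[0])-th))
d=(slot-sb)[:2]; print('strap dir world',np.degrees(np.arctan2(d[1],d[0])),'swing',np.degrees(th-np.pi/2-np.arctan2(d[1],d[0])))
for u,v,n in [(606,183,'vial'),(443,183,'washer'),(680,490,'key')]: print(n,Z(u,v,.044 if n=='vial' else .003).round(3))
E
```

```text
ax [0.5634 0.1395 0.066 ]
stud [0.4972 0.0129 0.042 ]
slot [0.4315 0.0303 0.033 ]
knob [0.6204 0.2109 0.116 ]
bolt [0.5036 0.1392 0.036 ]
knob-ax 0.0913712008388734 slot-bolt 0.1305709798075314 ax-bolt 0.05977770961470542 ax-stud 0.14285903691704258 144.02777509911067
-2.203130996696942 [0.56107008 0.05395202] [[-0.001   0.0006]
 [-0.0002  0.0015]
 [ 0.0012 -0.0021]]
knob ang rel rig 53.606612011791604
strap dir world -123.49098210476001 swing 31.287851108063062
vial [ 0.579 -0.079  0.044]
washer [0.582 0.009 0.003]
key [ 0.414 -0.127  0.003]
```

step_arm:
  series:
    - [29.5, -26.5, 2, -20]
    - [29.5, -26.5, 2, -20]
    - [29.5, -26.5, 2, -20]
    - [29.5, -26.5, 2, -20]
    - [29.5, -26.5, 2, -20]
    - [29.5, -26.5, 2, -20]
    - [29.5, -26.5, 2, -20]
    - [29.5, -26.5, 2, -20]
    - [29.5, -26.5, 2, -20]
    - [29.5, -26.5, 2, -20]
    - [45.8, -55, 4.8, -41.8]
    - [45.8, -55, 4.8, -41.8]
    - [45.8, -55, 4.8, -41.8]
    - [45.8, -55, 4.8, -41.8]
    - [45.8, -55, 4.8, -41.8]
    - [45.8, -55, 4.8, -41.8]
    - [45.8, -55, 4.8, -41.8]
    - [45.8, -55, 4.8, -41.8]
    - [45.8, -55, 4.8, -41.8]
    - [45.8, -55, 4.8, -41.8]
  jaw: 0.53
  force: 30

```text
time: 1.77
tool_pos: [0.4554, 0.0694, 0.1996]
tool_rot: [-3.14, 0.001, 0.99]
contact_force: [0.5, -1.1, 0.2]
finger_gap: 0.0404
```

Run:
```python
from h import *
s=get_state(); print({k:np.round(v,4).tolist() for k,v in s.items()})
c,_=snap('wrist','w1'); print({k:(np.round(v,3).tolist()) for k,v in c.items()})
for p in [[.4563,.0678,.033],[.4315,.0303,.033],[.4972,.0129,.042],[.5036,.1392,.036]]: print(proj('w1',p))
```

```text
{'time': 1.7667, 'joint_pos': [-0.1339, -0.3315, -0.3966, 1.507, -0.0001, 2.0179], 'joint_vel': [-0.0663, -0.0196, -0.0075, 0.0081, -0.0095, -0.0235], 'joint_efforts': [2.8639, -33.4502, 50.6854, -0.1368, 0.2327, 0.3921], 'tool_pos': [0.4554, 0.0694, 0.1996], 'tool_rot': [-3.1405, 0.0007, 0.9897], 'contact_force': [0.4638, -1.125, 0.1576], 'ft_torque': [0.0092, 0.0164, -0.0527], 'finger_gap': 0.0404}
{'fx': 364.531, 'fy': 364.531, 'cx': 321.397, 'cy': 236.052, 'extrinsics': [[0.836, 0.518, 0.181, 0.501], [-0.549, 0.79, 0.274, 0.14], [-0.001, -0.328, 0.945, 0.324], [0.0, 0.0, 0.0, 1.0]]}
(np.float64(324.3144895910018), np.float64(217.8119076667839))
(np.float64(324.0102567778955), np.float64(267.4220787442122))
(np.float64(401.99862468322624), np.float64(248.10600672385073))
(np.float64(325.10685902565166), np.float64(108.53343379915499))
```

View pics/w1.png

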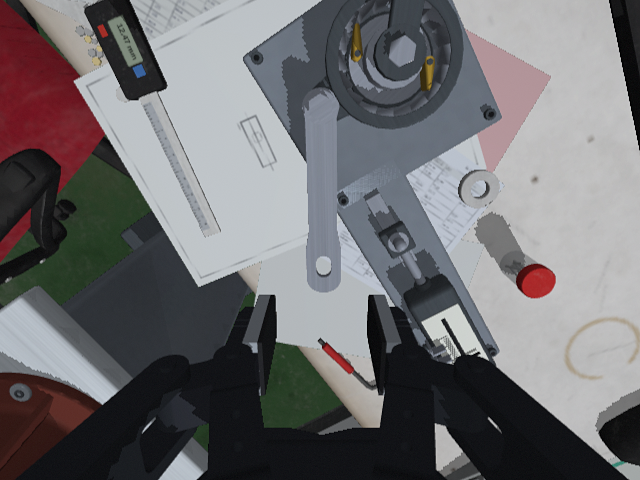

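Run:
```python
import cv2
im=cv2.imread('pics/w1.png')[80:300,290:500]
cv2.imwrite('pics/w1z.png',cv2.resize(im,None,fx=2.7,fy=2.7,interpolation=cv2.INTER_CUBIC))
```

```text
(no output)
```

View pics/w1z.png

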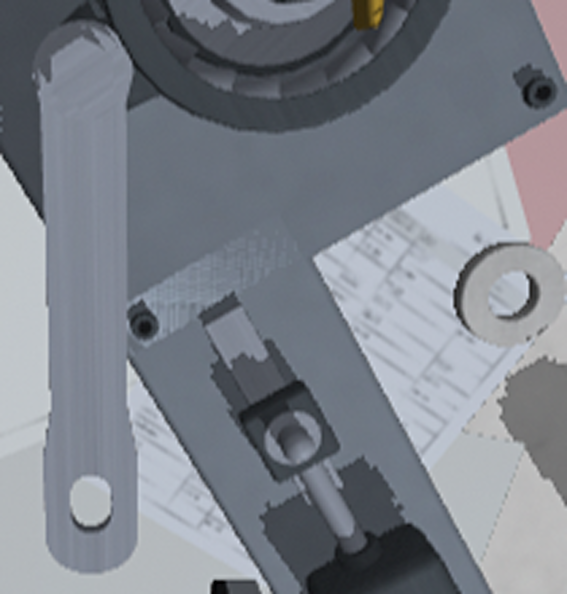

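Run:
```python
from h import *
Z=lambda u,v,z=.012: ray('top0',180+u/2.95,165+v/2.95,z)
W=lambda u,v,z: ray('w1',290+u/2.7,80+v/2.7,z)
def ang(a,b): d=b-a; return np.degrees(np.arctan2(d[1],d[0]))+90
print('gauge low',ang(Z(345,388),Z(733,410)),'up',ang(Z(355,268),Z(737,291)),'scr',ang(Z(93,352,.015),Z(330,367,.015)),'rear',ang(Z(107,93),Z(367,108)),'right', ang(Z(722,300,.015),Z(716,397,.015))-270, ang(Z(367,108),Z(362,268))-270)
# wrist
print('wr screw', W(145,323,.015), Z(330,367,.015), W(540,92,.015), Z(347,122,.015))
print('w axis nut', ray('w1',402,47,.066),'slot',W(92,502,.034),'bolt',W(83,65,.040), 'collar', W(292,438,.026), W(292,438,.02))
print('strap end sides', W(45,540,.036),W(136,540,.036))
```

```text
gauge low -1.5555760696725827 up -1.7555592486346399 scr -1.9304059739529436 rear -1.6103472691119833 right -3.157203870447006 -359.920359972357
wr screw [0.47653477 0.06784347 0.015     ] [0.47568327 0.06858674 0.015     ] [0.6121665  0.06293203 0.015     ] [0.6130921  0.06381955 0.015     ]
w axis nut [0.56425765 0.14338082 0.066     ] slot [0.43256019 0.0318316  0.034     ] bolt [0.50257908 0.14354896 0.04      ] collar [0.49684232 0.01232073 0.026     ] [0.49675209 0.00974806 0.02      ]
strap end sides [0.41301042 0.02970248 0.036     ] [0.43760674 0.01357501 0.036     ]
```

step_arm:
  series:
    - [0, 0, 4, 0]
    - [0, 0, 8, 0]
    - [0, 0, 11, 0]
    - [0, 0, 13, 0]
    - [0, 0, 14.5, 0]
    - [0, 0, 15.5, 0]
    - [0, 0, 16.3, 0]
    - [0, 0, 16.3, 0]
    - [0, 0, 16.3, 0]
    - [0, 0, 16.3, 0]
    - [0, 0, 16.3, 0]

```text
time: 2.73
tool_pos: [0.4566, 0.0673, 0.0384]
tool_rot: [3.14, -0.001, 0.985]
contact_force: [0.5, 0.2, 0.4]
finger_gap: 0.0402
```

Run:
```python
from h import *
s=get_state(); print({k:np.round(v,4).tolist() for k,v in s.items()})
snap('wrist','w2')
```

```text
{'time': 2.7333, 'joint_pos': [-0.1383, -0.2607, -0.6344, 1.1953, -0.0001, 2.018], 'joint_vel': [0.0025, 0.0007, -0.0022, -0.0026, 0.0008, 0.0017], 'joint_efforts': [-0.1438, -35.0398, 48.135, 0.0071, -0.0052, -0.0024], 'tool_pos': [0.4566, 0.0673, 0.0384], 'tool_rot': [3.1399, -0.0007, 0.9852], 'contact_force': [0.5191, 0.2079, 0.3915], 'ft_torque': [0.0606, 0.0055, 0.0038], 'finger_gap': 0.0402}
```

View pics/w2.png

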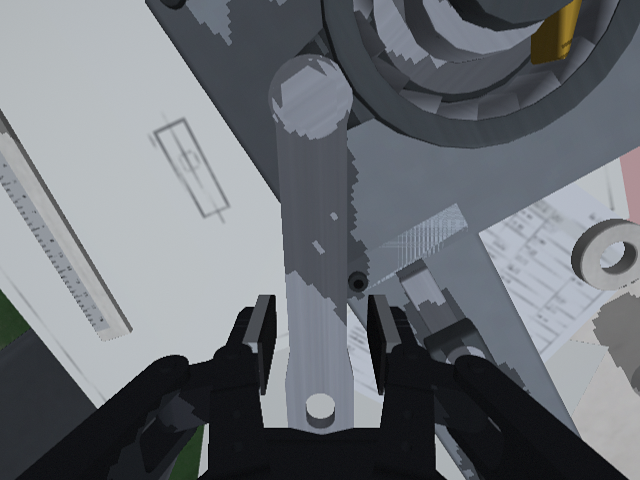

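step_arm:
  series:
    - [0, 0, 0.2, 0]
    - [0, 0, 0.2, 0]
    - [0, 0, 0.2, 0]
    - [0, 0, 0.2, 0]
    - [0, 0, 0.2, 0]
    - [0, 0, 0.2, 0]
    - [0, 0, 0.2, 0]
    - [0, 0, 0.2, 0]
  jaw: 1
  force: 40

```text
time: 3.45
tool_pos: [0.4558, 0.0676, 0.0353]
tool_rot: [-3.142, -0.0, 0.986]
contact_force: [-1.1, 2.4, 3.1]
finger_gap: 0.0232
```

step_arm:
  series:
    - [0, 0, -0.4, 0]
    - [0, 0, -0.8, 0]
    - [0, 0, -1.2, 0]
    - [0, 0, -1.6, 0]
    - [0, 0, -1.8, 0]
    - [0, 0, -1.8, 0]
    - [0, 0, -1.8, 0]

```text
time: 4.03
tool_pos: [0.4557, 0.0674, 0.0533]
tool_rot: [3.142, 0.0, 0.985]
contact_force: [-0.6, 1.0, -3.4]
finger_gap: 0.023
```

Run:
```python
from h import *
s=get_state(); print({k:np.round(v,4).tolist() for k,v in s.items()})
snap('wrist','w3'); snap('scene','s3')
```

```text
{'time': 4.0333, 'joint_pos': [-0.1382, -0.2751, -0.6183, 1.2276, -0.0003, 2.0181], 'joint_vel': [-0.0015, 0.0015, -0.0038, -0.0073, -0.0004, 0.0007], 'joint_efforts': [-0.9306, -37.3074, 51.8753, -0.5221, -0.2489, 0.1498], 'tool_pos': [0.4557, 0.0674, 0.0533], 'tool_rot': [3.1416, 0.0003, 0.9853], 'contact_force': [-0.5976, 0.9862, -3.4019], 'ft_torque': [0.1303, 0.327, 0.205], 'finger_gap': 0.023}
```

View pics/w3.png

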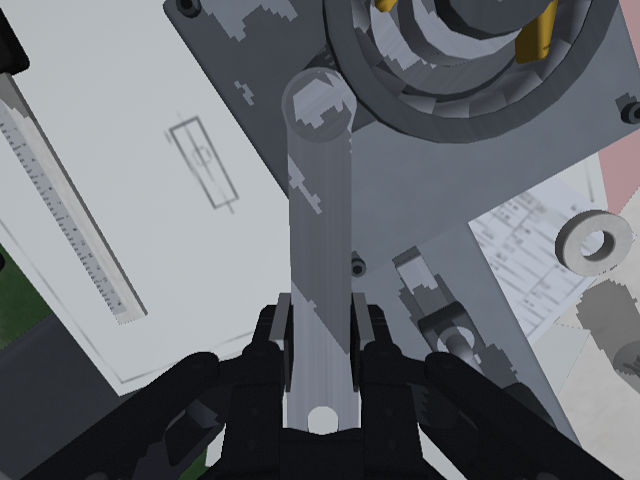

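View pics/s3.png

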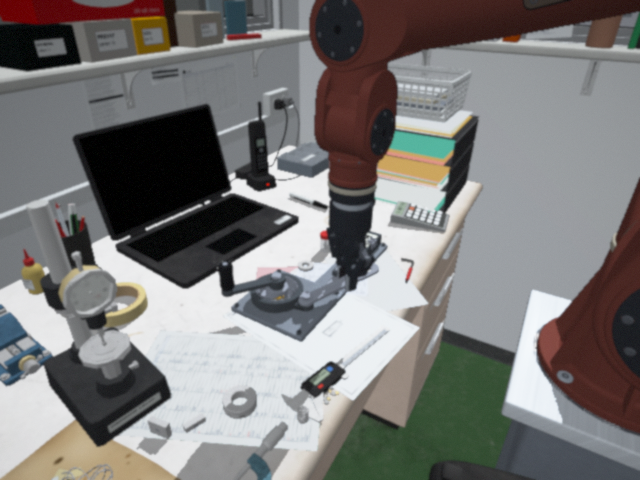

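step_arm:
  series:
    - [0.03, 0.73, 0, -5]
    - [0.13, 1.45, 0, -10]
    - [0.28, 2.16, 0, -15]
    - [0.55, 2.86, 0, -20]
    - [0.85, 3.53, 0, -25]
    - [1.25, 4.0, 0, -29]
    - [1.5, 4.2, 0, -31.5]
    - [1.5, 4.2, 0, -31.5]
    - [1.5, 4.2, 0, -31.5]
    - [1.5, 4.2, 0, -31.5]

```text
time: 4.97
tool_pos: [0.4991, 0.0564, 0.0533]
tool_rot: [3.141, 0.001, 1.533]
contact_force: [-0.6, -2.4, -2.4]
finger_gap: 0.0229
```

Run:
```python
from h import *
s=get_state(); print({k:np.round(v,4).tolist() for k,v in s.items()})
snap('wrist','w4'); snap('top','t4');snap('scene','s4')
im=cv2.imread('pics/t4.png')[165:345,180:450]
cv2.imwrite('pics/t4z.png',cv2.resize(im,None,fx=2.95,fy=2.95,interpolation=cv2.INTER_CUBIC))
im=cv2.imread('pics/s4.png')[180:360,200:440]
cv2.imwrite('pics/s4z.png',cv2.resize(im,None,fx=3.3,fy=3.3,interpolation=cv2.INTER_CUBIC))
print(proj('w4',[.4973,.0125,.042]))
```

```text
{'time': 4.9667, 'joint_pos': [-0.148, -0.1365, -0.4976, 1.2092, -0.0007, 1.4604], 'joint_vel': [-0.0, -0.0054, -0.0021, -0.0003, 0.0015, -0.0039], 'joint_efforts': [1.2387, -42.7271, 49.9926, 0.2577, 0.8931, -0.0606], 'tool_pos': [0.4991, 0.0564, 0.0533], 'tool_rot': [3.1412, 0.0007, 1.5331], 'contact_force': [-0.5797, -2.3629, -2.4307], 'ft_torque': [-0.6928, -0.0036, -0.0436], 'finger_gap': 0.0229}
(np.float64(322.28168269811465), np.float64(400.7726103384201))
```

View pics/w4.png

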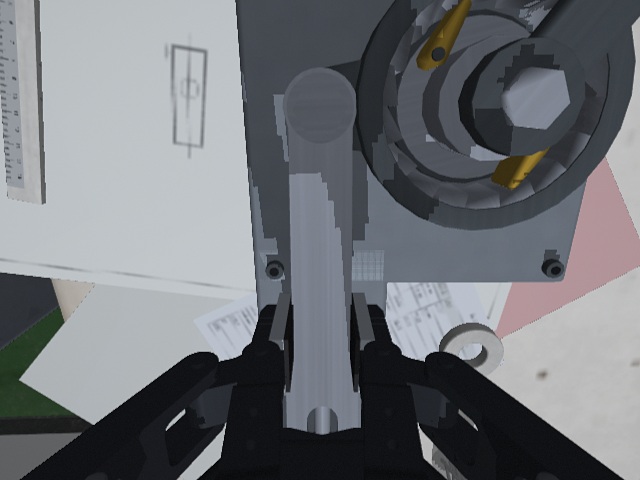

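View pics/t4z.png

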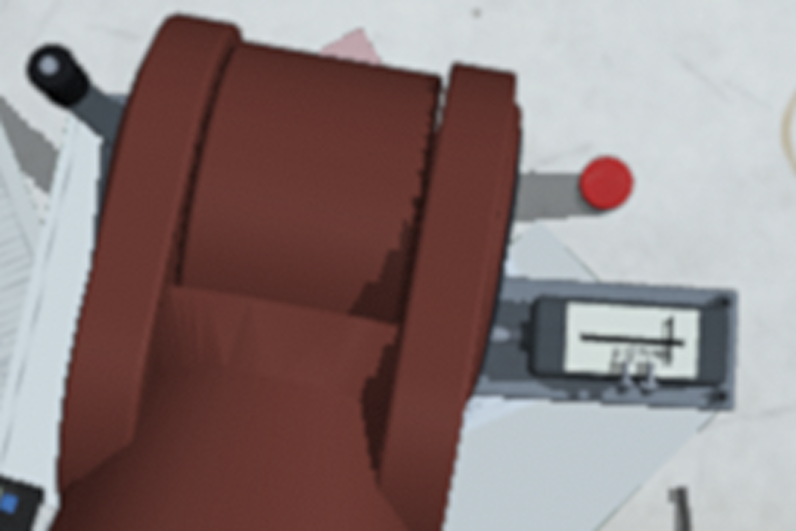

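View pics/s4z.png

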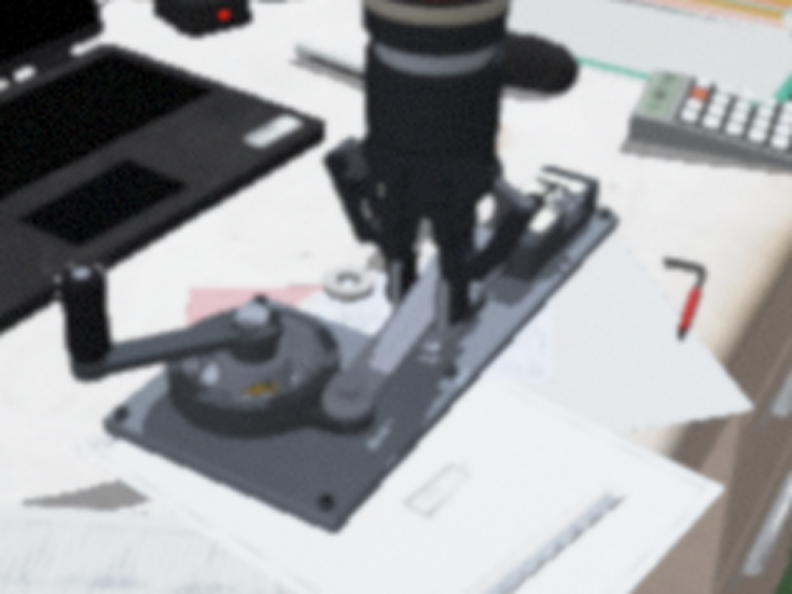

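Run:
```python
import cv2
im=cv2.imread('pics/w4.png')[380:440,270:370]
cv2.imwrite('pics/w4z.png',cv2.resize(im,None,fx=7,fy=7,interpolation=cv2.INTER_CUBIC))
```

```text
(no output)
```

View pics/w4z.png

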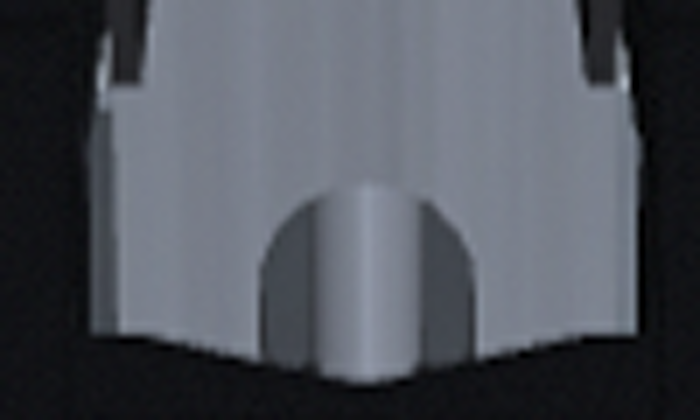

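step_arm:
  series:
    - [0, 0, 0.3, 0]
    - [0, 0, 0.6, 0]
    - [0, 0, 0.9, 0]
    - [0, 0, 1.2, 0]
    - [0, 0, 1.4, 0]
    - [0, 0, 1.4, 0]

```text
time: 5.62
tool_pos: [0.499, 0.0568, 0.0389]
tool_rot: [-3.142, -0.0, 1.535]
contact_force: [0.1, -2.3, 2.3]
finger_gap: 0.0227
```

step_arm:
  series:
    - [0, 0, 0.2, 0]
    - [0, 0, 0.4, 0]
    - [0, 0, 0.4, 0]
    - [0, 0, 0.4, 0]

```text
time: 5.95
tool_pos: [0.4994, 0.0568, 0.0356]
tool_rot: [3.141, 0.0, 1.535]
contact_force: [-1.8, -1.5, 5.8]
finger_gap: 0.023
```

Run:
```python
from h import *
s=get_state(); print({k:np.round(v,4).tolist() for k,v in s.items()})
snap('wrist','w5');snap('scene','s5')
im=cv2.imread('pics/s5.png')[180:360,200:440]
cv2.imwrite('pics/s5z.png',cv2.resize(im,None,fx=3.3,fy=3.3,interpolation=cv2.INTER_CUBIC))
```

```text
{'time': 5.95, 'joint_pos': [-0.1476, -0.1192, -0.5153, 1.1741, 0.0001, 1.4587], 'joint_vel': [-0.0003, -0.0023, 0.001, -0.0007, 0.0001, -0.0006], 'joint_efforts': [0.6445, -39.2229, 45.5184, -0.6946, 0.2922, 0.1364], 'tool_pos': [0.4994, 0.0568, 0.0356], 'tool_rot': [3.1409, 0.0, 1.5353], 'contact_force': [-1.8077, -1.5018, 5.8487], 'ft_torque': [-0.098, 0.3458, 0.1251], 'finger_gap': 0.023}
```

View pics/w5.png

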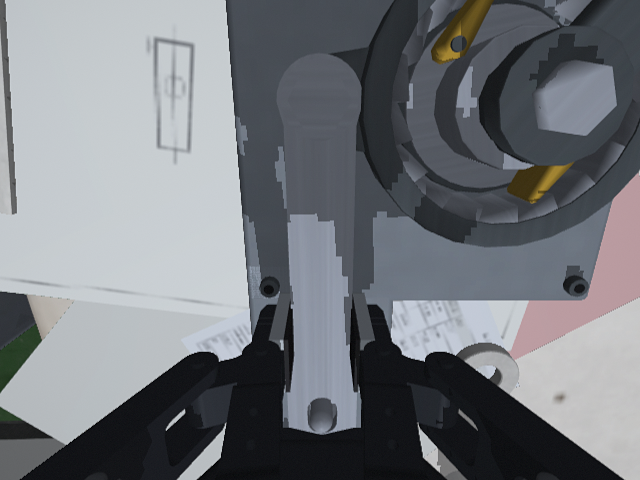

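View pics/s5z.png

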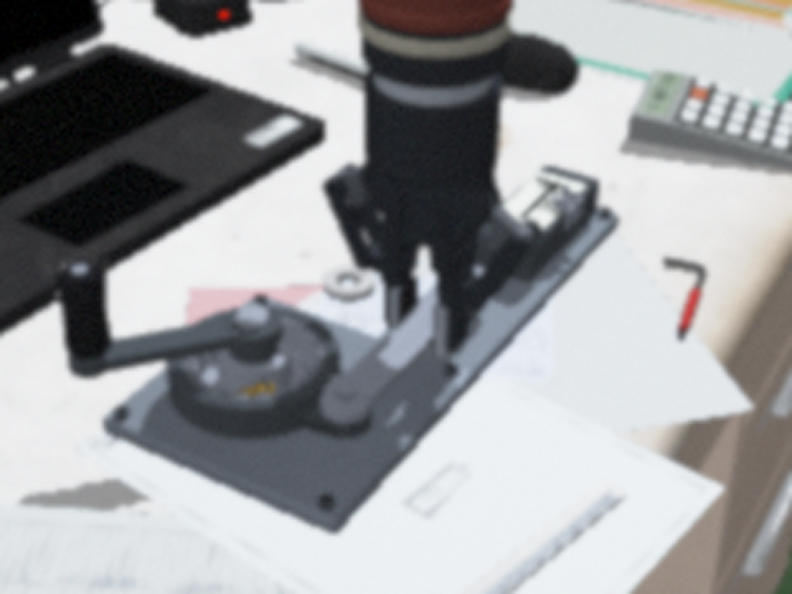

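step_arm:
  series:
    - [0, 0, 0, 0]
    - [0, 0, 0, 0]
    - [0, 0, 0, 0]
    - [0, 0, 0, 0]
    - [0, 0, -1.5, 0]
    - [0, 0, -4, 0]
    - [0, 0, -8, 0]
    - [0, 0, -12, 0]
    - [0, 0, -14, 0]
    - [0, 0, -14, 0]
    - [0, 0, -14, 0]
  jaw: 0.5

```text
time: 6.97
tool_pos: [0.4999, 0.0567, 0.1765]
tool_rot: [3.139, 0.0, 1.535]
contact_force: [0.5, -0.6, -0.5]
finger_gap: 0.0428
```

Run:
```python
from h import *
s=get_state(); print({k:np.round(v,4).tolist() for k,v in s.items()})
snap('wrist','w6');snap('scene','s6')
im=cv2.imread('pics/s6.png')[220:330,290:410]
cv2.imwrite('pics/s6z.png',cv2.resize(im,None,fx=5,fy=5,interpolation=cv2.INTER_CUBIC))
```

```text
{'time': 6.9667, 'joint_pos': [-0.1476, -0.1993, -0.3274, 1.4401, 0.0, 1.4588], 'joint_vel': [-0.0004, 0.0211, -0.05, -0.0115, -0.0, -0.0001], 'joint_efforts': [0.078, -42.728, 53.3291, 0.2633, 0.0012, 0.0001], 'tool_pos': [0.4999, 0.0567, 0.1765], 'tool_rot': [3.1391, 0.0003, 1.5351], 'contact_force': [0.4977, -0.5857, -0.5027], 'ft_torque': [0.0107, -0.0658, -0.0247], 'finger_gap': 0.0428}
```

View pics/w6.png

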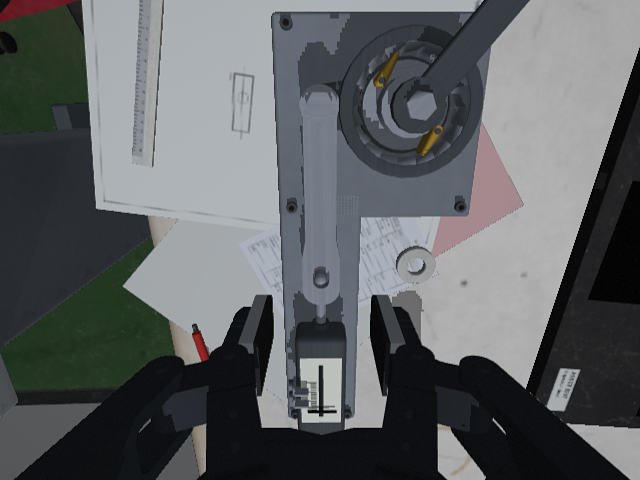

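View pics/s6z.png

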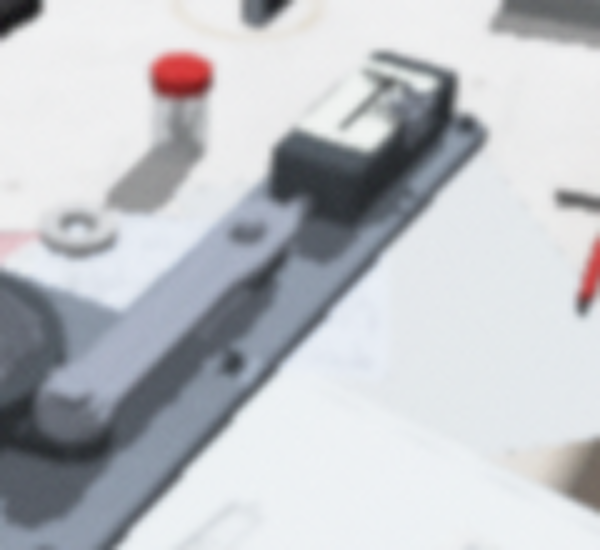

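step_arm:
  series:
    - [4, 2.8, -1, 0]
    - [8, 5.6, -2, 0]
    - [12, 8.5, -2.4, 0]
    - [15, 10.9, -2.4, 0]
    - [15.8, 11.5, -2.4, 0]
    - [15.8, 11.5, -2.4, 0]
    - [15.8, 11.5, -2.4, 0]
    - [15.8, 11.5, -2.4, 0]
  jaw: 0.3

```text
time: 7.73
tool_pos: [0.6187, 0.2102, 0.1976]
tool_rot: [-3.139, 0.001, 1.535]
contact_force: [0.2, -0.3, 0.9]
finger_gap: 0.0596
```

Run:
```python
from h import *
s=get_state(); print({k:np.round(v,4).tolist() for k,v in s.items()})
snap('wrist','w7')
for p in [[.6204,.2109,.116],[.5634,.1395,.066]]: print(proj('w7',p))
```

```text
{'time': 7.7333, 'joint_pos': [0.128, 0.2681, 0.1878, 1.4934, -0.0003, 1.7343], 'joint_vel': [-0.0166, -0.0383, -0.0142, 0.0002, -0.0002, 0.0004], 'joint_efforts': [1.0593, -62.0292, 50.8489, -0.0976, 0.0535, 0.0241], 'tool_pos': [0.6187, 0.2102, 0.1976], 'tool_rot': [-3.1388, 0.0008, 1.5353], 'contact_force': [0.218, -0.3404, 0.9119], 'ft_torque': [-0.0308, 0.0131, -0.0013], 'finger_gap': 0.0596}
(np.float64(325.64611271647254), np.float64(255.22030579115506))
(np.float64(257.1940992559002), np.float64(316.1929928127053))
```

View pics/w7.png

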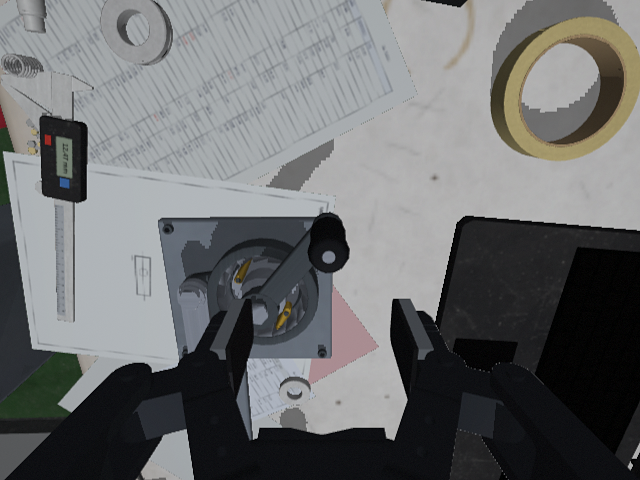

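Run:
```python
from h import *
im=cv2.imread('pics/w7.png')[200:350,210:370]
cv2.imwrite('pics/w7z.png',cv2.resize(im,None,fx=4,fy=4,interpolation=cv2.INTER_CUBIC))
k=ray('w7',329,257,.116);a=ray('w7',260,313,.068);print(k,a,np.linalg.norm((k-a)[:2]))
```

```text
[0.622407   0.20966066 0.116     ] [0.5663595  0.14354524 0.068     ] 0.08667508680235127
```

View pics/w7z.png

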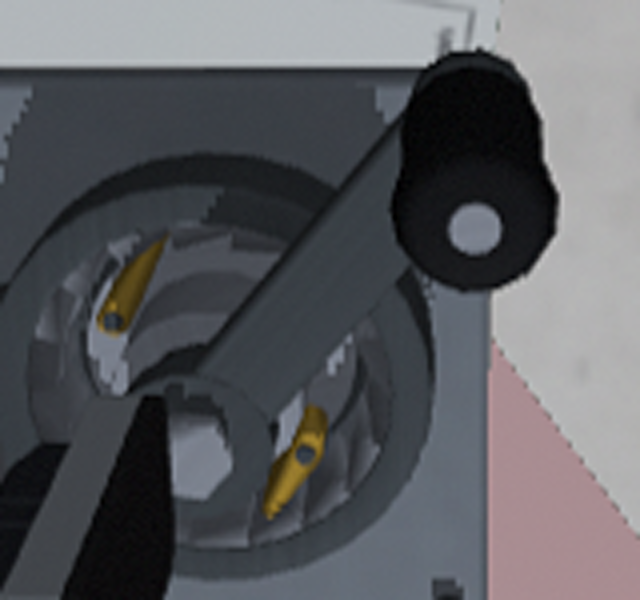

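Run:
```python
from h import *
def tri(obs):
    A=np.zeros((3,3));b=np.zeros(3);R=[]
    for f,u,v in obs:
        E,K=load(f); d=E[:3,:3]@np.array([(u-K[2])/K[0],-(v-K[3])/K[1],-1]); d/=np.linalg.norm(d); M=np.eye(3)-np.outer(d,d); A+=M;b+=M@E[:3,3];R.append((M,E[:3,3]))
    p=np.linalg.solve(A,b); return p.round(4),[round(np.linalg.norm(M@(p-o))*1000,1) for M,o in R]
nut=[('top0',180+198/2.95,165+193/2.95),('w1',402,47),('w6',423,104),('w7',258.7,313.7)]
print(tri(nut)); print(tri(nut[1:]))
kn=[('top0',180+48/2.95,165+62/2.95),('w7',210+474/4,200+229/4)]
print(tri(kn))
```

```text
(array([0.5643, 0.1416, 0.0648]), [np.float64(2.1), np.float64(1.8), np.float64(0.6), np.float64(0.6)])
(array([0.5644, 0.1426, 0.0665]), [np.float64(0.8), np.float64(0.5), np.float64(0.7)])
(array([0.6212, 0.211 , 0.1189]), [np.float64(1.0), np.float64(1.0)])
```

step_arm:
  series:
    - [0, 0.1, 3, 0]
    - [0, 0.1, 6, 0]
    - [0, 0.1, 8.5, 0]
    - [0, 0.1, 10, 0]
    - [0, 0.1, 10.5, 0]
    - [0, 0.1, 10.5, 0]
    - [0, 0.1, 10.5, 0]
    - [0, 0.1, 10.5, 0]

```text
time: 8.45
tool_pos: [0.6215, 0.2103, 0.0963]
tool_rot: [3.139, -0.0, 1.535]
contact_force: [0.6, 0.2, 0.7]
finger_gap: 0.0597
```

step_arm:
  series:
    - [0, 0, 0, 0]
    - [0, 0, 0, 0]
    - [0, 0, 0, 0]
    - [0, 0, 0, 0]
    - [0, 0, 0, 0]
    - [0, 0, 0, 0]
    - [0, 0, 0, 0]
    - [0, 0, 0, 0]
  jaw: 1
  force: 40

```text
time: 9.12
tool_pos: [0.6212, 0.2107, 0.0952]
tool_rot: [3.14, -0.0, 1.535]
contact_force: [-0.0, 0.4, 6.3]
finger_gap: 0.0243
```

Run:
```python
from h import *
s=get_state(); print({k:np.round(v,4).tolist() for k,v in s.items()})
snap('wrist','w8')
```

```text
{'time': 9.1167, 'joint_pos': [0.1281, 0.2976, 0.0361, 1.3078, -0.0001, 1.7345], 'joint_vel': [-0.0001, 0.0014, -0.0009, -0.0005, -0.0002, 0.0003], 'joint_efforts': [-0.1067, -61.0048, 46.7165, -0.1394, -0.0315, 0.0019], 'tool_pos': [0.6212, 0.2107, 0.0952], 'tool_rot': [3.1401, -0.0001, 1.5352], 'contact_force': [-0.017, 0.4218, 6.2668], 'ft_torque': [0.0427, 0.0338, 0.0073], 'finger_gap': 0.0243}
```

View pics/w8.png

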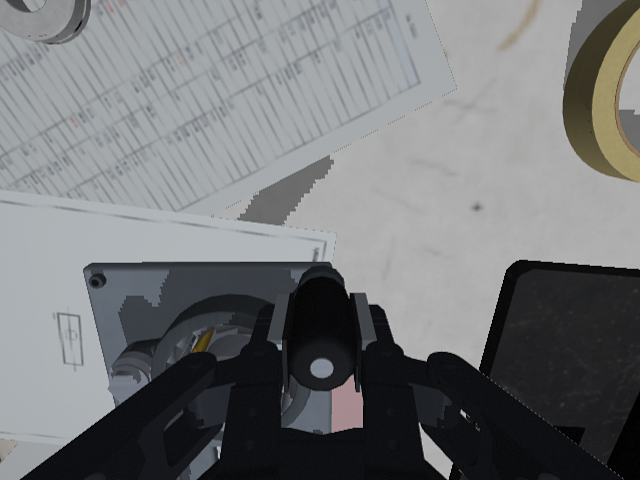

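```bash
cat > circ.py <<'E'
import numpy as np,sys
def rows(cx,cy,x0,y0,yaw,th1s,r=None):
    v=np.array([x0-cx,y0-cy]); R=np.hypot(*v) if r is None else r; t0=np.arctan2(v[1],v[0])
    X=np.array([np.cos(yaw),np.sin(yaw)]);Y=np.array([np.sin(yaw),-np.cos(yaw)])
    for d in th1s:
        t=t0+np.radians(d); p=np.array([cx,cy])+R*np.array([np.cos(t),np.sin(t)])-np.array([x0,y0])
        print(d,'[%.2f, %.2f, 0, 0],'%(100*p@X,100*p@Y))
E
python3 - <<'E'
from circ import *
rows(.5642,.1412,.6212,.2107,1.535,[2,5,9,13,17,21,25,29,32,34,35])
E
```

```text
2 [0.19, -0.25, 0, 0],
5 [0.45, -0.64, 0, 0],
9 [0.76, -1.19, 0, 0],
13 [1.04, -1.75, 0, 0],
17 [1.28, -2.33, 0, 0],
21 [1.48, -2.92, 0, 0],
25 [1.63, -3.53, 0, 0],
29 [1.74, -4.15, 0, 0],
32 [1.80, -4.62, 0, 0],
34 [1.82, -4.93, 0, 0],
35 [1.83, -5.09, 0, 0],
```

step_arm:
  series:
    - [0.19, -0.25, 0, 0]
    - [0.45, -0.64, 0, 0]
    - [0.76, -1.19, 0, 0]
    - [1.04, -1.75, 0, 0]
    - [1.28, -2.33, 0, 0]
    - [1.48, -2.92, 0, 0]
    - [1.63, -3.53, 0, 0]
    - [1.74, -4.15, 0, 0]
    - [1.8, -4.62, 0, 0]
    - [1.82, -4.93, 0, 0]
    - [1.83, -5.09, 0, 0]
    - [1.83, -5.09, 0, 0]

```text
time: 10.17
tool_pos: [0.5706, 0.231, 0.0952]
tool_rot: [3.14, -0.0, 1.536]
contact_force: [0.1, 1.3, 4.7]
finger_gap: 0.0238
```

Run:
```python
from h import *
s=get_state(); print({k:np.round(v,4).tolist() for k,v in s.items()})
snap('scene','s9')
im=cv2.imread('pics/s9.png')[180:360,200:440]
cv2.imwrite('pics/s9z.png',cv2.resize(im,None,fx=3.3,fy=3.3,interpolation=cv2.INTER_CUBIC))
```

```text
{'time': 10.1667, 'joint_pos': [0.1726, 0.1772, -0.1019, 1.2901, 0.0001, 1.7786], 'joint_vel': [-0.0028, 0.0062, 0.0072, 0.0, 0.0009, -0.0022], 'joint_efforts': [-0.3556, -55.2127, 45.9627, 0.1188, -0.2579, 0.0114], 'tool_pos': [0.5706, 0.231, 0.0952], 'tool_rot': [3.1401, -0.0005, 1.5355], 'contact_force': [0.1075, 1.303, 4.7125], 'ft_torque': [0.2052, -0.0073, -0.024], 'finger_gap': 0.0238}
```

View pics/s9z.png

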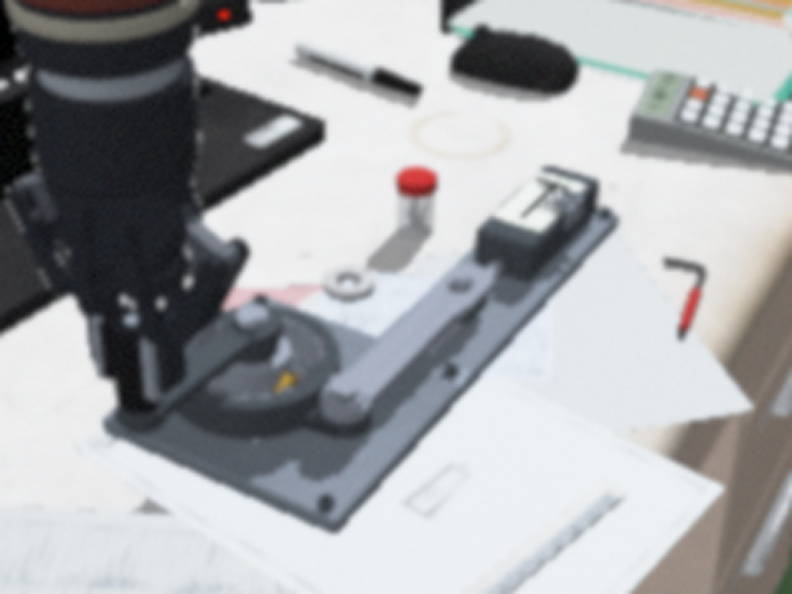

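Run:
```python
from circ import *
rows(.5642,.1412,.5706,.2310,1.535,[2,6,11,16,21,26,31,36,41,46,51,56,61,66,71,76,81,84,85])
```

```text
2 [0.01, -0.31, 0, 0],
6 [-0.02, -0.94, 0, 0],
11 [-0.10, -1.72, 0, 0],
16 [-0.26, -2.49, 0, 0],
21 [-0.48, -3.25, 0, 0],
26 [-0.77, -3.98, 0, 0],
31 [-1.12, -4.68, 0, 0],
36 [-1.53, -5.35, 0, 0],
41 [-2.00, -5.98, 0, 0],
46 [-2.52, -6.57, 0, 0],
51 [-3.09, -7.11, 0, 0],
56 [-3.70, -7.60, 0, 0],
61 [-4.36, -8.03, 0, 0],
66 [-5.05, -8.41, 0, 0],
71 [-5.77, -8.72, 0, 0],
76 [-6.51, -8.97, 0, 0],
81 [-7.28, -9.15, 0, 0],
84 [-7.74, -9.23, 0, 0],
85 [-7.90, -9.25, 0, 0],
```

step_arm:
  series:
    - [0.01, -0.31, 0, 0]
    - [-0.02, -0.94, 0, 0]
    - [-0.1, -1.72, 0, 0]
    - [-0.26, -2.49, 0, 0]
    - [-0.48, -3.25, 0, 0]
    - [-0.77, -3.98, 0, 0]
    - [-1.12, -4.68, 0, 0]
    - [-1.53, -5.35, 0, 0]
    - [-2.0, -5.98, 0, 0]
    - [-2.52, -6.57, 0, 0]
    - [-3.09, -7.11, 0, 0]
    - [-3.7, -7.6, 0, 0]
    - [-4.36, -8.03, 0, 0]
    - [-5.05, -8.41, 0, 0]
    - [-5.77, -8.72, 0, 0]
    - [-6.51, -8.97, 0, 0]
    - [-7.28, -9.15, 0, 0]
    - [-7.74, -9.23, 0, 0]
    - [-7.9, -9.25, 0, 0]
    - [-7.9, -9.25, 0, 0]

```text
time: 11.88
tool_pos: [0.4749, 0.155, 0.0952]
tool_rot: [3.142, -0.0, 1.535]
contact_force: [-4.3, 1.5, 9.4]
finger_gap: 0.0239
```

Run:
```python
from h import *
s=get_state(); print({k:np.round(v,4).tolist() for k,v in s.items()})
snap('scene','s10');snap('top','t10')
a=cv2.imread('pics/s10.png')[200:340,290:430]
b=cv2.imread('pics/t10.png')[165:345,180:450]
cv2.imwrite('pics/s10z.png',cv2.resize(a,None,fx=4.2,fy=4.2,interpolation=cv2.INTER_CUBIC))
cv2.imwrite('pics/t10z.png',cv2.resize(b,None,fx=2.95,fy=2.95,interpolation=cv2.INTER_CUBIC))
```

```text
{'time': 11.8833, 'joint_pos': [0.0528, -0.177, -0.4562, 1.2915, 0.0003, 1.6593], 'joint_vel': [0.0071, 0.0057, 0.0037, -0.0005, -0.0023, 0.0056], 'joint_efforts': [-1.4147, -36.9045, 46.478, -1.9602, -0.2647, -0.0833], 'tool_pos': [0.4749, 0.155, 0.0952], 'tool_rot': [3.1415, -0.0003, 1.535], 'contact_force': [-4.3359, 1.5424, 9.4163], 'ft_torque': [0.1245, 0.914, 0.0103], 'finger_gap': 0.0239}
```

View pics/s10z.png

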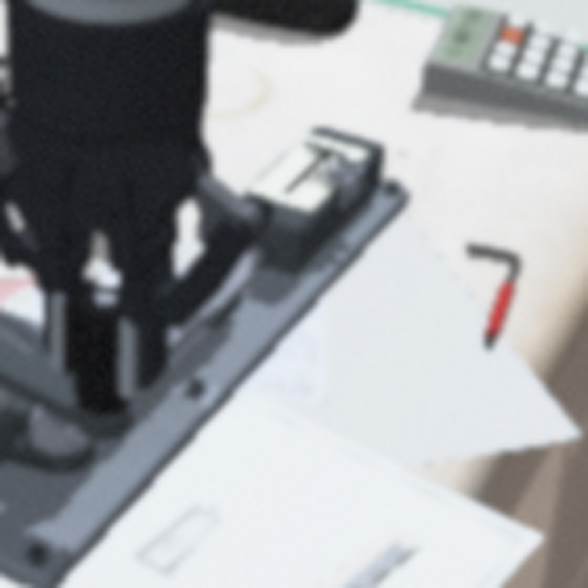

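View pics/t10z.png

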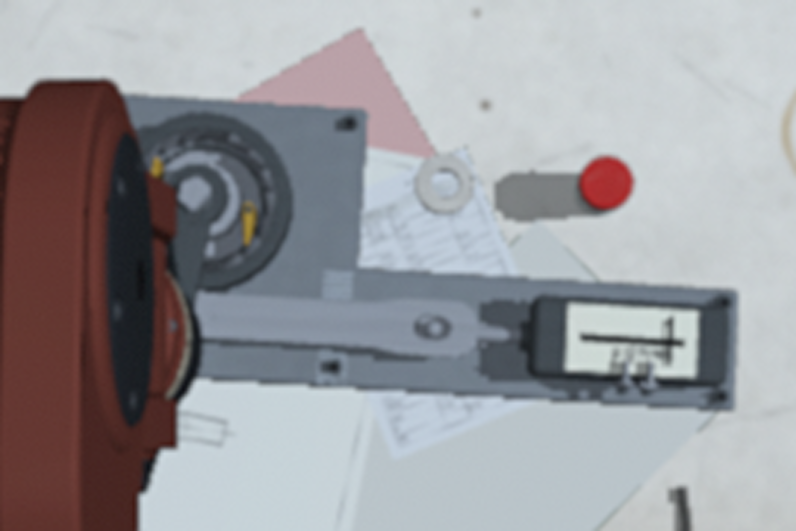

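Run:
```python
from circ import *
rows(.5642,.1412,.4749,.1550,1.535,[-1,-3,-5,-7,-9,-11,-12])
```

```text
-1 [0.16, 0.02, 0, 0],
-3 [0.47, 0.07, 0, 0],
-5 [0.78, 0.13, 0, 0],
-7 [1.09, 0.20, 0, 0],
-9 [1.39, 0.28, 0, 0],
-11 [1.69, 0.37, 0, 0],
-12 [1.84, 0.42, 0, 0],
```

step_arm:
  series:
    - [0.16, 0.02, 0, 0]
    - [0.47, 0.07, 0, 0]
    - [0.78, 0.13, 0, 0]
    - [1.09, 0.2, 0, 0]
    - [1.39, 0.28, 0, 0]
    - [1.69, 0.37, 0, 0]
    - [1.84, 0.42, 0, 0]
    - [1.84, 0.42, 0, 0]
    - [1.84, 0.42, 0, 0]

```text
time: 12.73
tool_pos: [0.4798, 0.1737, 0.0951]
tool_rot: [3.141, -0.0, 1.536]
contact_force: [-4.6, 1.5, 10.6]
finger_gap: 0.024
```

```bash
cat > look.py <<'E'
from h import *
import sys
n=sys.argv[1]
s=get_state(); print({k:np.round(s[k],4).tolist() for k in ['time','tool_pos','contact_force','ft_torque','finger_gap']})
x,y=s['tool_pos'][:2]; v=np.array([x-.5642,y-.1412]); a=np.arctan2(v[1],v[0]); f=np.array(s['contact_force'][:2])
print('ang',np.degrees(a)%360,'r',np.hypot(*v),'Frad',f@v/np.hypot(*v),'Ftan_ccw',f@np.array([-v[1],v[0]])/np.hypot(*v))
snap('top',n)
b=cv2.imread('pics/%s.png'%n)[255:310,280:430]
cv2.imwrite('pics/%sz.png'%n,cv2.resize(b,None,fx=5.3,fy=5.3,interpolation=cv2.INTER_CUBIC))
E
python3 look.py t11
python3 - <<'E'
import cv2
b=cv2.imread('pics/t10.png')[255:310,280:430]
c=cv2.imread('pics/t11z.png')
cv2.imwrite('pics/cmp.png',cv2.vconcat([cv2.resize(b,(c.shape[1],c.shape[0]),interpolation=cv2.INTER_CUBIC),c]))
E
```

```text
{'time': 12.7333, 'tool_pos': [0.4798, 0.1737, 0.0951], 'contact_force': [-4.6008, 1.5198, 10.5739], 'ft_torque': [0.2541, 0.7414, 0.0055], 'finger_gap': 0.024}
ang 158.91060883879553 r 0.09042830074106999 Frad 4.839505144201234 Ftan_ccw 0.23748408303837382
```

View pics/cmp.png

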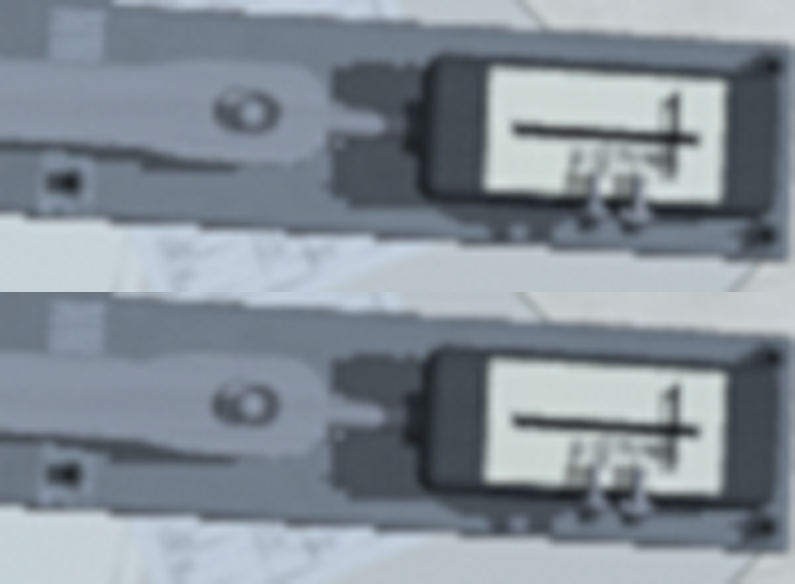

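Run:
```python
from circ import *
rows(.5642,.1412,.4798,.1737,1.535,[-2,-4,-6,-8])
```

```text
-2 [0.30, 0.11, 0, 0],
-4 [0.59, 0.23, 0, 0],
-6 [0.88, 0.35, 0, 0],
-8 [1.16, 0.49, 0, 0],
```

step_arm:
  series:
    - [0.3, 0.1, 0, 0]
    - [0.59, 0.2, 0, 0]
    - [0.88, 0.32, 0, 0]
    - [1.16, 0.45, 0, 0]
    - [1.16, 0.45, 0, 0]
    - [1.16, 0.45, 0, 0]

```text
time: 13.28
tool_pos: [0.4849, 0.1847, 0.0952]
tool_rot: [3.141, 0.001, 1.535]
contact_force: [-3.7, -1.7, 9.5]
finger_gap: 0.0241
```

```bash
python3 look.py t12
```

```text
{'time': 13.2833, 'tool_pos': [0.4849, 0.1847, 0.0952], 'contact_force': [-3.6832, -1.6829, 9.4588], 'ft_torque': [-0.2527, 0.6505, -0.0676], 'finger_gap': 0.0241}
ang 151.2293665408106 r 0.09042335928853505 Frad 2.418513332562654 Ftan_ccw 3.2478501275872
```

View pics/t12z.png

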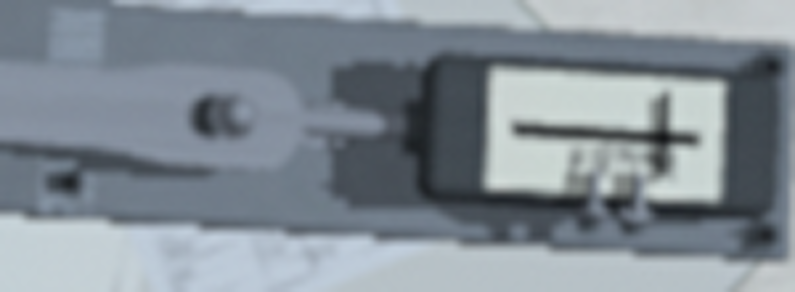

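Run:
```python
from circ import *
rows(.5642,.1412,.4849,.1847,1.535,[-2,-4,-6,-8,-9])
```

```text
-2 [0.28, 0.15, 0, 0],
-4 [0.55, 0.30, 0, 0],
-6 [0.82, 0.47, 0, 0],
-8 [1.09, 0.64, 0, 0],
-9 [1.21, 0.74, 0, 0],
```

step_arm:
  series:
    - [0.28, 0.15, 0, 0]
    - [0.55, 0.3, 0, 0]
    - [0.82, 0.47, 0, 0]
    - [1.09, 0.64, 0, 0]
    - [1.21, 0.74, 0, 0]
    - [1.21, 0.74, 0, 0]
    - [1.21, 0.74, 0, 0]

```text
time: 13.92
tool_pos: [0.4923, 0.1961, 0.0951]
tool_rot: [-3.141, 0.001, 1.535]
contact_force: [-6.3, -4.4, 12.4]
finger_gap: 0.024
```

```bash
python3 look.py t13
```

```text
{'time': 13.9167, 'tool_pos': [0.4923, 0.1961, 0.0951], 'contact_force': [-6.3318, -4.3717, 12.4308], 'ft_torque': [-0.8161, 1.0816, 0.0349], 'finger_gap': 0.024}
ang 142.62618865520062 r 0.09043269161373309 Frad 2.3781865544516827 Ftan_ccw 7.317641892205525
```

View pics/t13z.png

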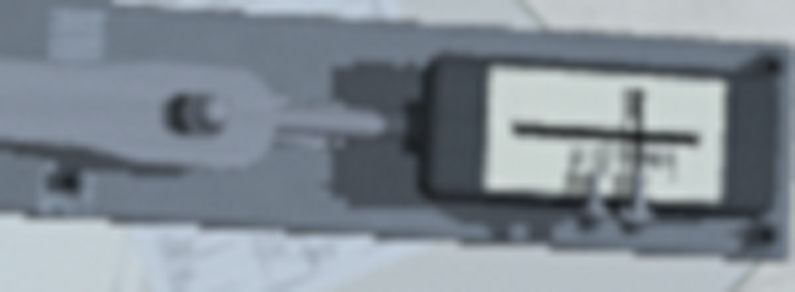

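step_arm:
  series:
    - [0.25, 0.18, 0, 0]
    - [0.5, 0.36, 0, 0]
    - [0.5, 0.36, 0, 0]
    - [0.5, 0.36, 0, 0]

```text
time: 14.3
tool_pos: [0.4961, 0.2007, 0.0951]
tool_rot: [-3.141, 0.002, 1.535]
contact_force: [-5.8, -4.9, 10.8]
finger_gap: 0.0241
```

```bash
python3 look.py t14
```

```text
{'time': 14.3, 'tool_pos': [0.4961, 0.2007, 0.0951], 'contact_force': [-5.7829, -4.896, 10.7588], 'ft_torque': [-1.0802, 1.1217, -0.014], 'finger_gap': 0.0241}
ang 138.8313281681241 r 0.09044890971565873 Frad 1.130270583853574 Ftan_ccw 7.4923268930494284
```

View pics/t14z.png

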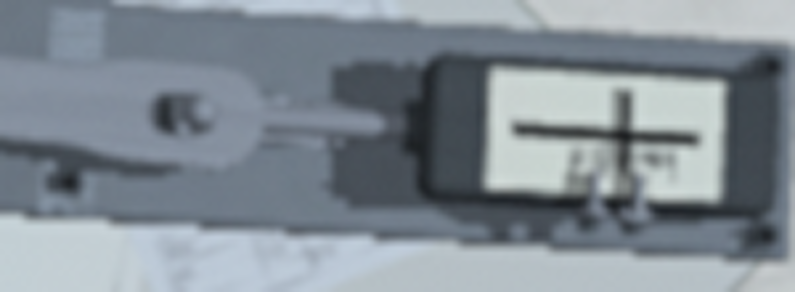

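Run:
```python
from circ import *
rows(.5642,.1412,.4961,.2007,1.535,[2,4,6,8,10,12,14,16,18,20])
```

```text
2 [-0.25, -0.19, 0, 0],
4 [-0.50, -0.38, 0, 0],
6 [-0.76, -0.56, 0, 0],
8 [-1.03, -0.73, 0, 0],
10 [-1.31, -0.88, 0, 0],
12 [-1.58, -1.03, 0, 0],
14 [-1.87, -1.17, 0, 0],
16 [-2.16, -1.30, 0, 0],
18 [-2.45, -1.42, 0, 0],
20 [-2.74, -1.53, 0, 0],
```

step_arm:
  series:
    - [-0.12, -0.1, 0, 0]
    - [-0.25, -0.19, 0, 0]
    - [-0.5, -0.38, 0, 0]
    - [-0.76, -0.56, 0, 0]
    - [-1.03, -0.73, 0, 0]
    - [-1.31, -0.88, 0, 0]
    - [-1.58, -1.03, 0, 0]
    - [-1.87, -1.17, 0, 0]
    - [-2.16, -1.3, 0, 0]
    - [-2.45, -1.42, 0, 0]
    - [-2.74, -1.53, 0, 0]
    - [-2.74, -1.53, 0, 0]
    - [-2.74, -1.53, 0, 0]

```text
time: 15.43
tool_pos: [0.4802, 0.1748, 0.0952]
tool_rot: [3.141, -0.0, 1.535]
contact_force: [-2.9, 0.2, 8.6]
finger_gap: 0.024
```

```bash
python3 look.py t15
python3 - <<'E'
import cv2
cv2.imwrite('pics/cmp2.png',cv2.vconcat([cv2.imread('pics/cmp.png')[:291],cv2.imread('pics/t15z.png')]))
E
```

```text
{'time': 15.4333, 'tool_pos': [0.4802, 0.1748, 0.0952], 'contact_force': [-2.9308, 0.1823, 8.5965], 'ft_torque': [0.1865, 0.5788, -0.0078], 'finger_gap': 0.024}
ang 158.20864425414737 r 0.09043756995921026 Frad 2.7890420736192736 Ftan_ccw 0.9186714884117916
```

View pics/cmp2.png

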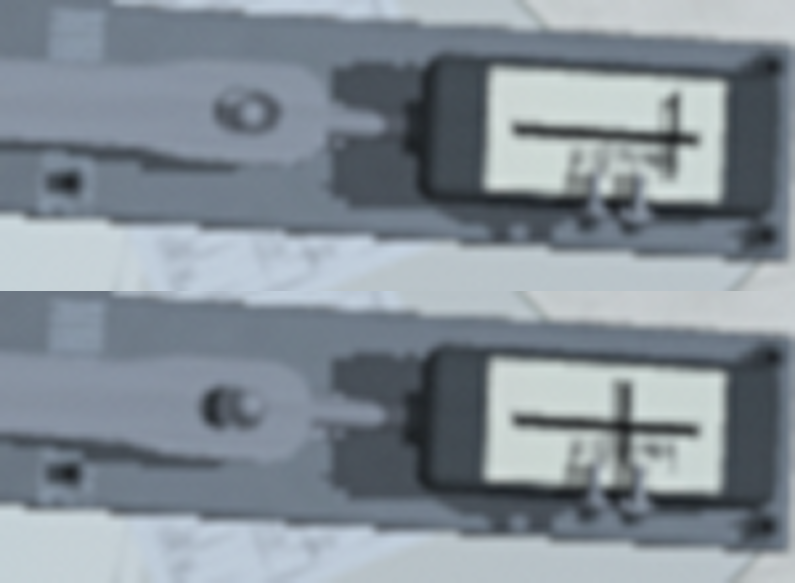

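Run:
```python
from circ import *
rows(.5642,.1412,.4802,.1748,1.535,[2,5,8,11,14,15])
```

```text
2 [-0.30, -0.10, 0, 0],
5 [-0.75, -0.23, 0, 0],
8 [-1.21, -0.34, 0, 0],
11 [-1.68, -0.43, 0, 0],
14 [-2.15, -0.49, 0, 0],
15 [-2.31, -0.50, 0, 0],
```

step_arm:
  series:
    - [-0.3, -0.1, 0, 0]
    - [-0.75, -0.23, 0, 0]
    - [-1.21, -0.35, 0, 0]
    - [-1.68, -0.44, 0, 0]
    - [-2.15, -0.51, 0, 0]
    - [-2.31, -0.53, 0, 0]
    - [-2.31, -0.53, 0, 0]
    - [-2.31, -0.53, 0, 0]

```text
time: 16.15
tool_pos: [0.4743, 0.1516, 0.0952]
tool_rot: [3.141, -0.0, 1.535]
contact_force: [-2.4, 0.1, 8.5]
finger_gap: 0.0241
```

```bash
python3 look.py t16
python3 - <<'E'
import cv2
cv2.imwrite('pics/cmp3.png',cv2.vconcat([cv2.imread('pics/cmp.png')[:291],cv2.imread('pics/t16z.png')]))
E
```

```text
{'time': 16.15, 'tool_pos': [0.4743, 0.1516, 0.0952], 'contact_force': [-2.402, 0.1294, 8.5428], 'ft_torque': [-0.0286, 0.362, -0.0196], 'finger_gap': 0.0241}
ang 173.36925370526865 r 0.09045596753864715 Frad 2.4009064599268948 Ftan_ccw 0.14884606291569535
```

View pics/cmp3.png

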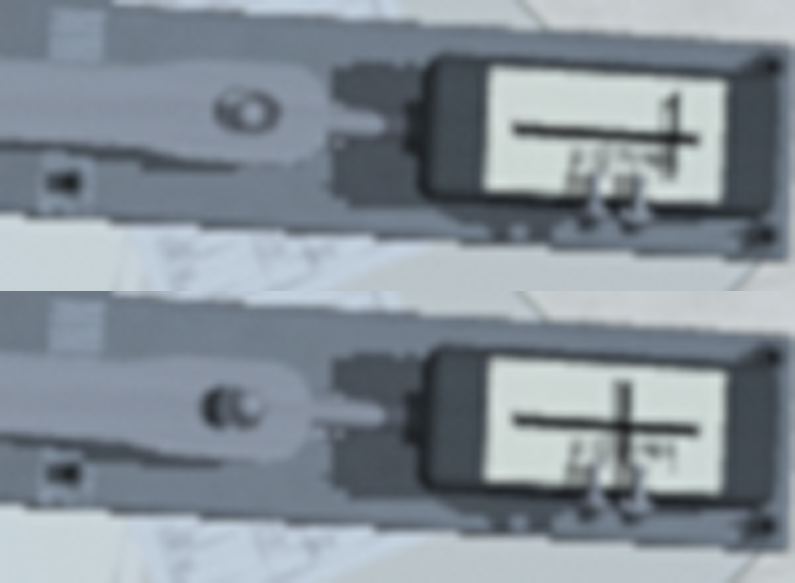

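```bash
python3 - <<'E'
import cv2,numpy as np
def g(n): return cv2.imread(f'pics/{n}.png',0).astype(float)
for n in ['t10','t11','t15','t16','t14']:
    im=g(n)[255:310,280:430]; print(n); print(im[17:27,34:62:1].astype(int)[3:7])
E
python3 - <<'E'
import cv2
v=[cv2.resize(cv2.imread(f'pics/{n}.png')[262:295,310:365],None,fx=10,fy=9,interpolation=cv2.INTER_NEAREST) for n in ['t10','t16']]
cv2.imwrite('pics/cmp4.png',cv2.vconcat(v))
E
```

```text
t10
[[142 142 141 142 142 138 109  86  91  94  96 113 135 147 144 122  97  87
  102 129 141 142 142 141 143 143 144 142]
 [143 143 143 143 145 139 110  85  87  86  90 112 138 151 147 124  99  88
  102 127 142 143 141 142 143 142 143 142]
 [144 143 142 144 144 141 119  97  90  84  85 104 126 140 136 116  95  92
  113 136 144 144 144 144 144 143 144 144]
 [144 144 143 143 144 144 134 115 101  90  82  90 106 117 115 102  95 103
  125 142 145 145 145 146 145 146 146 142]]
t11
[[140 140 140 139 139 130 101  84  92  94  95 111 133 145 142 119  96  90
  112 134 142 141 140 141 140 142 142 140]
 [141 141 141 141 141 129  97  80  86  86  90 112 135 149 147 123  97  90
  107 130 140 141 140 140 140 141 141 140]
 [142 142 141 143 142 131 104  83  87  84  84 103 124 138 135 115  93  91
  113 135 142 142 141 142 142 142 142 142]
 [141 143 142 142 143 139 120 100  93  87  81  88 105 116 112  99  92 100
  123 141 144 144 143 143 144 143 144 140]]
t15
[[141 141 140 124  90  55  50  75  89  88  91 110 133 145 143 139 140 143
  145 145 145 145 145 144 137 130 128 127]
 [141 141 136 116  81  51  55  79
[... 564 characters left out ...]
43 140 117  80  51  55  80  93  87  85 104 127 140 137 130 134 140
  142 142 141 141 142 144 143 143 143 142]
 [144 145 142 124  87  50  50  76  90  89  82  88 104 116 118 125 137 143
  143 143 144 144 144 144 141 138 136 137]]
t14
[[ 87  88 107 131 146 146 137 135 139 141 141 143 143 143 143 138 133 130
  129 130 125 125 125 123 122 123 126 126]
 [ 84  84 103 127 142 143 135 133 137 138 139 138 138 140 140 139 138 137
  137 136 135 135 134 134 134 134 134 134]
 [ 92  84  90 110 123 128 129 136 138 139 140 139 139 139 139 138 137 138
  138 138 138 138 138 138 139 140 139 140]
 [115 100  80  86  97 109 126 139 141 142 140 141 140 140 140 133 125 123
  124 125 127 129 129 130 131 133 134 135]]
```

View pics/cmp4.png

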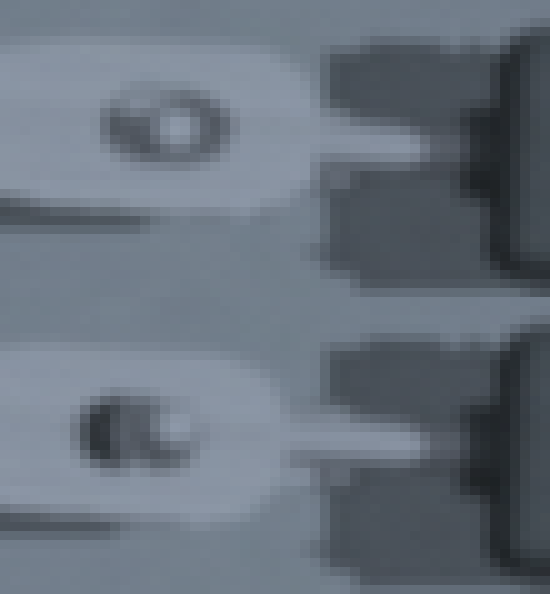

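step_arm:
  series:
    - [0, 0, 0, 0]
    - [0, 0, 0, 0]
    - [0, 0, 0, 0]
    - [0, 0, 0, 0]
    - [0, 0, 0, 0]
    - [0, 0, -2, 0]
    - [0, 0, -5, 0]
    - [0, 0, -9, 0]
    - [0, 0, -13, 0]
    - [-3, -4, -15, 0]
    - [-6, -8, -15, 0]
    - [-8, -10, -15, 0]
    - [-8, -10, -15, 0]
    - [-8, -10, -15, 0]
  jaw: 0.35

```text
time: 17.37
tool_pos: [0.3707, 0.0743, 0.245]
tool_rot: [3.139, 0.001, 1.533]
contact_force: [0.5, -0.1, 1.1]
finger_gap: 0.0554
```

```bash
python3 look.py t17
python3 - <<'E'
from h import *
snap('scene','s17'); 
a=cv2.imread('pics/s17.png')[180:360,200:440]
cv2.imwrite('pics/s17z.png',cv2.resize(a,None,fx=3.3,fy=3.3,interpolation=cv2.INTER_CUBIC))
b=cv2.imread('pics/t17.png')[165:345,180:450]
cv2.imwrite('pics/t17y.png',cv2.resize(b,None,fx=2.95,fy=2.95,interpolation=cv2.INTER_CUBIC))
print(cv2.imread('pics/t17.png',0)[275:279,314:342])
E
```

```text
{'time': 17.3667, 'tool_pos': [0.3707, 0.0743, 0.245], 'contact_force': [0.5442, -0.1025, 1.0703], 'ft_torque': [0.0049, -0.0513, -0.0182], 'finger_gap': 0.0554}
ang 199.0834970055413 r 0.20474479242953414 Frad -0.48078892670796813 Ftan_ccw 0.2747751623341483
[[132 133 131 116  84  52  47  70  83  82  85 105 125 135 135 131 131 135
  135 136 136 136 136 134 129 123 121 119]
 [132 133 129 108  74  47  51  74  85  81  85 106 128 138 137 127 126 131
  132 132 133 133 133 134 131 129 126 126]
 [133 132 129 109  73  46  52  74  85  80  79  96 118 129 127 121 124 130
  132 132 131 132 132 133 132 133 132 133]
 [133 135 132 116  81  46  47  70  84  82  76  81  97 108 109 115 127 132
  133 132 132 134 133 133 131 127 127 128]]
```

View pics/t17y.png

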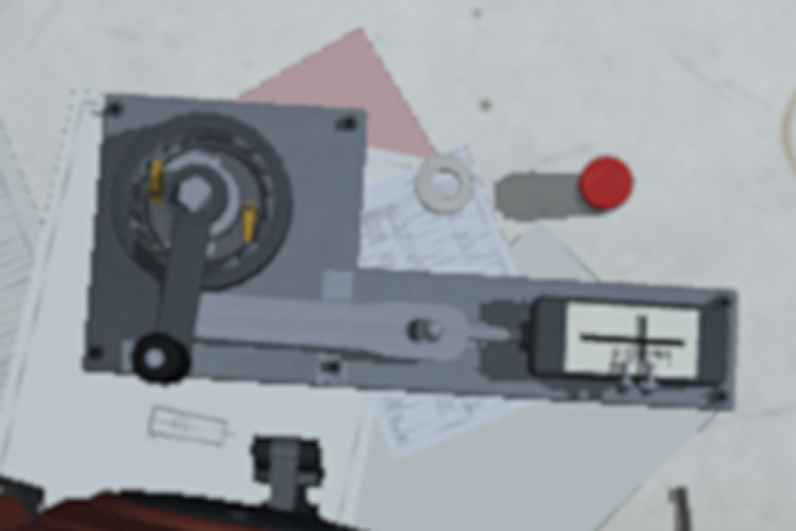

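View pics/s17z.png

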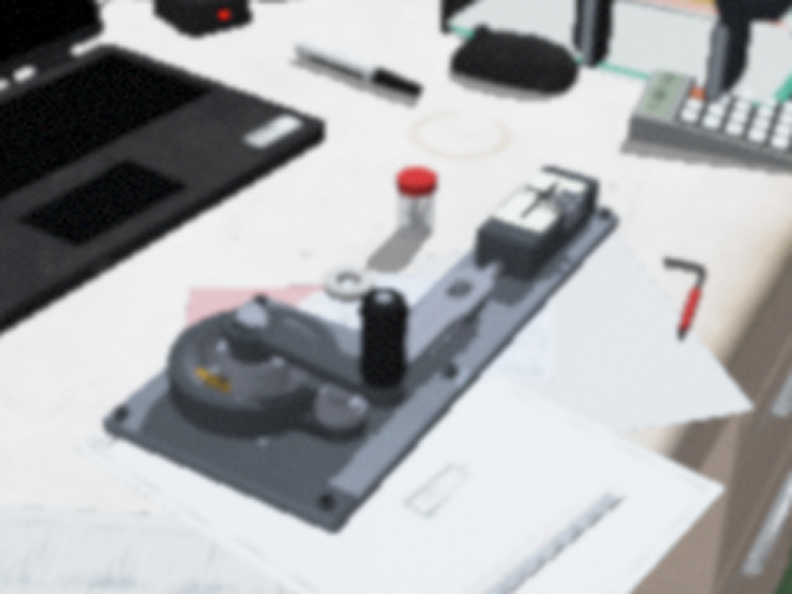

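```bash
python3 -c "
from plant import *
print(hand_in())"
```

```text
the job is handed in; nothing more can be done
None
```

The freewheel check is done and handed in at about 17.5 s, well under the 64 s limit. `hand_in` reported no verdict.

- **Anchoring:** I lifted the strap, swung it about 31° and lowered the slot over the stud. The pictures show it lying level with the stud standing up through the slot.
- **Anticlockwise:** I gripped the knob and wound the crank about 120°. It ran loose.
- **Clockwise:** It gripped within about 20°. I pulled until the pointer read about 15 mm from the top camera, with about 7.5 N at the knob. That puts the pointer between the 10 and 23 mm tabs, and it never came near the far one.
- **Easing back:** I kept hold of the knob and wound back about 35°. The stud's image matched its unloaded position to within about 0.15 mm before I let go.

After release, the last pictures show the strap still on its stud, the gauge at zero and the pointer between the tabs. The vial, hexagon key and washer are where they were, and the gripper is clear of everything.

- **Accuracy:** The pointer reading is good to perhaps 1 mm, because the tabs and scale are small in the top camera.
- **Forces:** While winding, the tool saw up to about 6 N sideways and 12 N vertically, well under the limits.
- **Disagreement:** The cameras disagreed by up to about 4 mm on the crank axis. Combining the views brought this to about 2 mm. No check failed.

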